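# Sort non-ferrous offcuts into the metal jars

### The arm

A 6-joint arm with a two-finger parallel gripper is mounted at the origin on the work surface. World frame = base frame: x ahead of the robot, y to its left, z up, the work surface at z = 0. Lengths are in m, angles in degrees, forces in N, time in s.
With the tool pointing down it reaches from about 0.4 to 0.825 m from the base axis. Payload 7 kg.
Tool frame: the origin (TCP) lies midway between the tips of the shut fingers; the grasp point (between the pads) lies 19 mm behind it; z points along the fingers, y is the line along which they close (so a half turn about z gives the same grasp; the last joint's range is limited). The gripper opens to 88 mm and grips with 3 to 60 N. Pads are 19 mm wide; open, the fingers measure 130 mm over their backs; the gripper's body (78 mm by 193 mm) begins 47 mm behind the grasp point.
Start: joints at [-50.988, 20.546, 0.682, 0, -70.136, -16.507], TCP at [0.258, -0.624, 0.227] pointing down, gripper open.
Joint ranges: [-176.03, 176.03], [-82.01, 121.73], [-58.28, 71.71], [-173.87, 95.51], [-174.79, -0.11], [-173.66, 173.66]. Speed limits (degrees/s): [136.94, 136.94, 172.46, 180, 180, 180].

### API

Orientations are given as [roll, pitch, yaw] about the fixed x, y, z axes, in that order (R = Rz(yaw) Ry(pitch) Rx(roll)).
In Python, from plant import ctrl gives the robot as it stands.
- The arm moves only by the tool arm_command, never from a script. Its argument "steps" is a list of rows, each an object with "translation": the shift along the tool's x, y, z in mm, a list of three; "rotation": the turn, a rotation vector about the tool's x, y, z in units of 5 degrees (1.0 is 5 degrees), a list of three; "claw": the finger opening in mm, from 0 to 87.6. In form: [{"translation": [x, y, z], "rotation": [rx, ry, rz], "claw": claw}, ...]. A call has 1 to 5 rows; each row is the pose to reach, as a shift and turn from the pose commanded when the call began, along the tool's axes at that moment; what a row does not reach only later rows make up. A row lasts 1/10 s, in which the tool goes at most 50 mm and 8.59 degrees, less where a joint would pass 70% of its speed; a pose out of reach is approached as far as the arm can. A call with a gripper value outside its range is refused whole. The fingers move at their own pace and stop on an object; the grip force is fixed at half the most. Time passes only in rows, so rows that repeat a pose let the fingers close. It gives the time, the measured TCP pose, the force, the opening and the grip force at its end, in the units of the state.
- ctrl.get_obs(): the state, without advancing time (a new reading comes with each control period).
- ctrl.snapshot(name): name is "side" or "top"; returns (picture, depth): 400x640x3 uint8, red, green, blue; 400x640 float32, m along the optical axis (not along the pixel's ray), 0 where there is no reading.
- ctrl.calibration(name): a dict with "vertical_fov" (degrees; the focal length in pixels is half the picture's height over the tangent of half this angle, whatever the lens; pixels are square), "cx", "cy" (the principal point, pixels), "k1" (the pictures are not rectified: a ray, as slopes to the right and down, at radius r is drawn at 1 + k1 r^2 times it, then the intrinsics apply), "rvec" (rotation vector, rad) and "tvec" (3), from world to camera coordinates, as OpenCV has them. Camera axes: x right, y down, z forward; pixel columns grow to the right and rows downward; lengths in m; the calibration is good to about 2 mm. A picture is of the moment at which its call begins. calibration takes no time and is no camera call.
- ctrl.close_job(): hands the job in; it is judged then, once.
The state is a dict: "clock": time; "joint_pos": joint angles; "qvel": joint speeds; "tau": joint torques, N m; "tool_pos": TCP position; "orientation": TCP orientation; "force": force on the tool from outside, world axes, zero at the start; "moment": the same for the moment, N m; "opening": finger opening in m; "gripper_force": force on a finger pad.
Only numpy, scipy, OpenCV 4.12 (cv2) and the standard library are available. Lean on these libraries where they do the work, as an engineer would, in place of code of your own. Each camera call takes 0.05 s, during which the arm holds its last target. There are 200 camera calls.

### The job

Clear the bar offcuts for recycling: drop both brass pieces, one after another, through the neck of the jar with the yellow collar, and both copper pieces through the neck of the jar with the red collar. Leave the two steel pieces standing where they are.

Things in the scene. Friction and masses are not known exactly. Their poses are not given: they have to be found in the camera images.
- brass_round_c (a point): Centre (half-way up) of a loose offcut of yellow brass round bar, 28 mm diameter, 56 mm long, standing on end on a thin pale grey sheet on the bench; its axis z points up. Weighs 0.23 to 0.43 kg. Offcuts stand at least 90 mm apart, centre to centre.
- brass_square_c (a point): Centre (half-way up) of a loose offcut of yellow brass square bar, 26 x 26 mm, 56 mm long, standing on end on a thin pale grey sheet on the bench; z points up, x and y are square to its side faces. Weighs 0.23 to 0.43 kg. Offcuts stand at least 90 mm apart, centre to centre.
- copper_round_c (a point): Centre (half-way up) of a loose offcut of reddish-orange copper round bar, 28 mm diameter, 56 mm long, standing on end on a thin pale grey sheet on the bench; its axis z points up. Weighs 0.23 to 0.43 kg. Offcuts stand at least 90 mm apart, centre to centre.
- copper_square_c (a point): Centre (half-way up) of a loose offcut of reddish-orange copper square bar, 26 x 26 mm, 56 mm long, standing on end on a thin pale grey sheet on the bench; z points up, x and y are square to its side faces. Weighs 0.23 to 0.43 kg. Offcuts stand at least 90 mm apart, centre to centre.
- steel_round_c (a point): Centre (half-way up) of a loose offcut of dark grey steel round bar, 28 mm diameter, 56 mm long, standing on end on a thin pale grey sheet on the bench; its axis z points up. It is to stay where it stands. Offcuts stand at least 90 mm apart, centre to centre.
- steel_square_c (a point): Centre (half-way up) of a loose offcut of dark grey steel square bar, 26 x 26 mm, 56 mm long, standing on end on a thin pale grey sheet on the bench; z points up, x and y are square to its side faces. It is to stay where it stands. Offcuts stand at least 90 mm apart, centre to centre.
- jar_yellow_mouth (a point): Centre of the mouth, at rim height (165 mm above the bench), of the clear plastic jar with a yellow collar and foot, for brass. Fixed to the bench, upright. Neck: 54 mm clear opening, 72 mm across the outside of the collar, 18 mm long; below it the jar widens to 94 mm outside (foot 102 mm) and is 160 mm deep inside, its floor rising 17 mm to a blunt cone in the middle so that pieces topple over and may take a second or two to settle. z points up.
- jar_red_mouth (a point): Centre of the mouth, at rim height (165 mm above the bench), of the clear plastic jar with a red collar and foot, for copper. Fixed to the bench, upright. Neck: 54 mm clear opening, 72 mm across the outside of the collar, 18 mm long; below it the jar widens to 94 mm outside (foot 102 mm) and is 160 mm deep inside, its floor rising 17 mm to a blunt cone in the middle so that pieces topple over and may take a second or two to settle. z points up.
- oilcan_c (a point): An obstacle only: 45 mm up the axis of a loose green bench oil can, 72 mm in diameter, with a thin bent steel spout reaching 135 mm above the bench and 26 mm off its axis. It stands in one of the three spots (left, right, far middle) of which the jars take the other two, at least 110 mm from any offcut.

How it is judged (in metres and radians):
At the end, for the whole second after the job is handed in: Both brass offcuts lie at rest inside the yellow-collared jar and both copper offcuts inside the red-collared jar, their centres at least 50 mm below the rim and within 45 mm of the jar's axis; both steel offcuts still stand upright (within 0.2 rad) within 25 mm of where they began (z of each of brass_round_c, brass_square_c in the frame of jar_yellow_mouth below -0.05 m and height (world z) of each of brass_round_c, brass_square_c, copper_round_c, copper_square_c above 0 m and horizontal distance between each of brass_round_c, brass_square_c and jar_yellow_mouth below 0.045 m and linear speed of each of brass_round, brass_square, copper_round, copper_square below 0.03 m/s and z of each of copper_round_c, copper_square_c in the frame of jar_red_mouth below -0.05 m and horizontal distance between each of copper_round_c, copper_square_c and jar_red_mouth below 0.045 m and distance of each of steel_round_c, steel_square_c from where it was at the start of the episode below 0.025 m and angle between each of steel_round_c, steel_square_c's own z axis and vertical below 0.2 rad); the robot touches nothing.
It fails at once if the round steel offcut is knocked over or shifted by more than 25 mm (distance of steel_round_c from where it was at the start of the episode above 0.025 m or angle between steel_round_c's own z axis and vertical above 0.5 rad).
It fails at once if the square steel offcut is knocked over or shifted by more than 25 mm (distance of steel_square_c from where it was at the start of the episode above 0.025 m or angle between steel_square_c's own z axis and vertical above 0.5 rad).
It also fails if it takes over 96 s, if anything falls off the work surface, if the arm or the gripper's body presses on something with over 40 N, if the wrist force passes 120 N, or if a joint passes its speed limit or range.

## Working session

There is one attempt and no reset: what is moved stays moved. The work goes in short steps, Python scripts to look and compute and a tool call to move; the robot and the scene stay as the last step left them, time stands still between calls to the robot, and variables do not carry over. Pictures are saved under pics/ and viewed, at most 14 in all, crops included, and the job is handed in when it is done.

Besides the shell and the picture viewer there is one more tool, called after "Emit:" as name([rows], argument=value, ...), one row to a line, values as JSON. arm_command: Moves the arm, as the interface text tells. Its arguments: {"type":"object","properties":{"steps":{"type":"array"}},"required":["steps"]}

```bash
mkdir -p pics; ls; python3 - <<'E'
from plant import ctrl
import cv2
for n in("top","side"):
    p,d=ctrl.snapshot(n); cv2.imwrite(f"pics/{n}0.png",p[...,::-1]); import numpy as np; np.save(f"{n}d.npy",d); print(ctrl.calibration(n))
print(ctrl.get_obs())
E
```

```text
pics
{'vertical_fov': 45.796862122680864, 'cx': 319.0441642036048, 'cy': 201.61963937851502, 'k1': -0.14078744843480806, 'rvec': array([ 2.17768959, -2.11980301,  0.19131007]), 'tvec': array([-0.0152374 ,  0.57785389,  1.17344268])}
{'vertical_fov': 44.56641295737495, 'cx': 322.3036570356565, 'cy': 203.48768276573307, 'k1': -0.13970370305795343, 'rvec': array([ 0.39011115, -2.58709908,  1.43618588]), 'tvec': array([0.54250266, 0.19569898, 1.04087015])}
{'clock': 0.1, 'joint_pos': array([-5.09870037e+01,  2.05884088e+01,  6.39375210e-01, -1.64547061e-02,
       -7.01354275e+01, -1.65068691e+01]), 'qvel': array([-0.00225866, -0.13201922,  0.14774769,  0.10398554,  0.08588791,
       -0.08755596]), 'tau': array([-9.68346540e-04, -5.84162271e+01,  2.93751669e+01,  7.01544642e+00,
        1.01416820e-02, -7.04394120e-05]), 'tool_pos': array([ 0.25818358, -0.623208  ,  0.22571091]), 'orientation': array([ 1.79914624e+02, -9.16826539e-03, -1.57499469e+02]), 'force': array([ 0.03378468, -0.08331939, -0.35185295]), 'moment': array([ 0.0176344 ,  0.02637953, -0.01517883]), 'gripper_force': 0.0, 'opening': 0.08765626201999832}
```

View pics/top0.png

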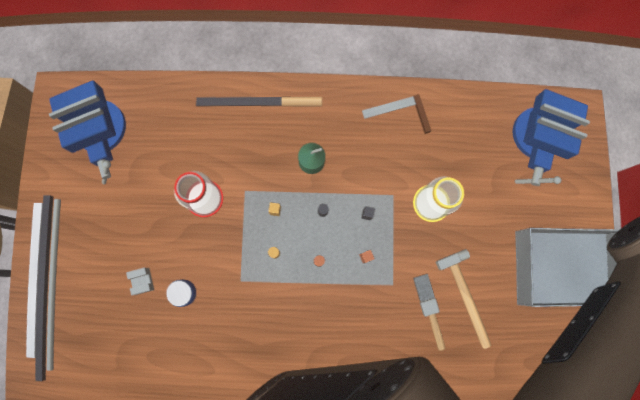

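View pics/side0.png

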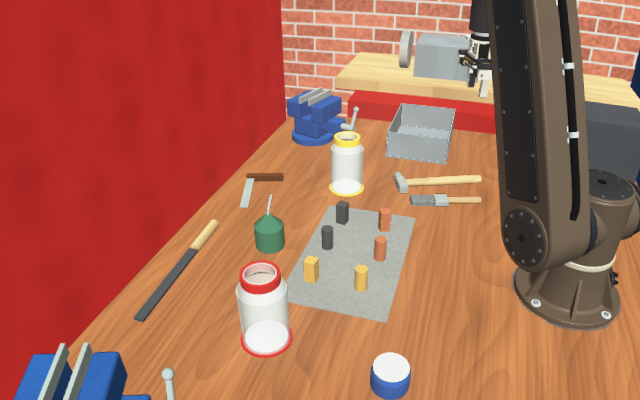

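The top view shows the red jar's mouth at about (190,186), the yellow jar's mouth at (448,192) and the oil can at (311,157). The brass pieces are at (274,209) square and (274,253) round. Copper is at (319,261) round and (367,256) square, steel at (322,210) round and (368,213) square. The side view agrees with this layout.

```bash
cat > h.py <<'E'
import numpy as np, cv2
from plant import ctrl
def rays(name,uv):
    c=ctrl.calibration(name); f=200/np.tan(np.radians(c["vertical_fov"]/2))
    K=np.array([[f,0,c["cx"]],[0,f,c["cy"]],[0,0,1]])
    n=cv2.undistortPoints(np.float64(uv).reshape(-1,1,2),K,np.array([c["k1"],0,0,0]))[:,0]
    # undistortPoints inverts x*(1+k1 r^2), the camera's stated model
    R=cv2.Rodrigues(c["rvec"])[0]
    return -R.T@c["tvec"],np.c_[n,np.ones(len(n))]@R
def plane(name,uv,z):
    o,d=rays(name,uv); return (o+d*((z-o[2])/d[:,2])[:,None])[:,:2]
def go(x,y,z,yaw):
    """mm in tool axes and 5-degree units for a tool-down target"""
    o=ctrl.get_obs(); p=o["tool_pos"]; r,pi,yw=o["orientation"]
    a=np.radians([r,pi,yw]); R=np.eye(3)
    for i,k in((0,[1,0,0]),(1,[0,1,0]),(2,[0,0,1])): R=cv2.Rodrigues(np.array(k)*a[i])[0]@R
    T=cv2.Rodrigues(np.array([0,0,1.])*np.radians(yaw))[0]@np.diag([1.,-1,-1])
    rv=cv2.Rodrigues(R.T@T)[0].ravel()
    print("t",np.round(1000*R.T@(np.array([x,y,z])-p),1),"r",np.round(np.degrees(rv)/5,2),"yaw",round(yw,2),"clk",o["clock"])
E
python3 - <<'E'
from h import *
im=cv2.imread("pics/top0.png"); d=np.load("topd.npy"); hsv=cv2.cvtColor(im,cv2.COLOR_BGR2HSV)
P={"brass_sq":(274,209),"brass_rd":(274,253),"cop_rd":(319,261),"cop_sq":(367,256),"st_rd":(322,210),"st_sq":(368,213)}
for n,(u,v) in P.items():
    ys,xs=np.mgrid[v-12:v+13,u-12:u+13]; uv=np.c_[xs.ravel(),ys.ravel()]
    o,r=rays("top",uv); w=o+r*d[uv[:,1],uv[:,0]][:,None]
    k=(w[:,2]>.045)&(w[:,2]<.075); 
    q=plane("top",uv[k],.056); m=cv2.minAreaRect(np.float32(q*1000))
    print(n,k.sum(),q.mean(0).round(4),np.round(m[0],1),np.round(m[1],1),round(m[2],1),"z",np.median(w[k,2]).round(4))
for n,(u,v),h in(("red",(190,186),(0,8)),("yel",(448,192),(24,34))):
    H,S,V=cv2.split(hsv); M=((np.minimum(abs(H.astype(int)-h[0]),180-abs(H.astype(int)-h[0]))<6) if n=="red" else (H>h[0])&(H<h[1]))&(S>140)
    ys,xs=np.nonzero(M); o,r=rays("top",np.c_[xs,ys]); w=o+r*d[ys,xs][:,None]
    k=(np.hypot(xs-u,ys-v)<25)&(w[:,2]>.15); q=plane("top",np.c_[xs,ys][k],.165)
    (c,rad)=cv2.minEnclosingCircle(np.float32(q*1000)); print(n,k.sum(),np.round(c,1),rad,q.mean(0))
    print(w[k,:2].mean(0),w[k,2].max())
print("can",plane("top",[(311,157)],.07))
E
```

```text
brass_sq 111 [0.5574 0.114 ] [557.2 114. ] [26.5 27.3] 83.0 z 0.0558
brass_rd 100 [0.4453 0.112 ] [445.1 111.7] [25.1 27.7] 1.7 z 0.0558
cop_rd 97 [ 0.4278 -0.004 ] [428.2  -3.1] [25.  25.1] 1.5 z 0.0562
cop_sq 111 [ 0.4413 -0.1238] [ 441.2 -123.8] [26.1 26.5] 22.9 z 0.0562
st_rd 94 [ 0.5587 -0.0109] [558.4 -10.7] [25.3 27.3] 46.7 z 0.0561
st_sq 112 [ 0.5538 -0.1256] [ 553.7 -125.6] [26.7 27.6] 77.4 z 0.056
red 166 [584.9 307.3] 37.241580963134766 [0.58447708 0.30412297]
[0.58357138 0.30253808] 1.2493349407603025
yel 67 [ 590.4 -303.3] 35.70280075073242 [ 0.58855799 -0.30326604]
[ 0.58602055 -0.29845854] 1.2493349407603025
can [[0.68932206 0.02431163]]
```

```bash
python3 -c "
from h import *
go(.441,-.124,.10,-157.1)"
```

```text
t [-360.   391.1  126.2] r [ 0.02 -0.   -0.08] yaw -157.5 clk 0.1
```

Emit:
arm_command([
  {"translation": [-360,391,126],"rotation": [0,0,-0.1],"claw": 64},
  {"translation": [-360,391,126],"rotation": [0,0,-0.1],"claw": 64},
  {"translation": [-360,391,126],"rotation": [0,0,-0.1],"claw": 64},
  {"translation": [-360,391,126],"rotation": [0,0,-0.1],"claw": 64},
  {"translation": [-360,391,126],"rotation": [0,0,-0.1],"claw": 64},
])

```text
clock: 0.6
tool_pos: [0.3421, -0.3934, 0.1682]
orientation: [180.0, -0.0, -157.0]
force: [1.3, 1.0, 0.3]
opening: 0.0645
gripper_force: 0.0
```

```bash
python3 -c "
from h import *
go(.441,-.124,.10,-157.1)"
```

```text
t [-196.2  209.3   68.3] r [ 0.   -0.    0.02] yaw -157.02 clk 0.6
```

Emit:
arm_command([
  {"translation": [-196,209,68],"rotation": [0,0,0],"claw": 64},
  {"translation": [-196,209,68],"rotation": [0,0,0],"claw": 64},
  {"translation": [-196,209,68],"rotation": [0,0,0],"claw": 64},
  {"translation": [-196,209,68],"rotation": [0,0,0],"claw": 64},
  {"translation": [-196,209,68],"rotation": [0,0,0],"claw": 64},
])

```text
clock: 1.1
tool_pos: [0.4261, -0.1649, 0.1109]
orientation: [-180.0, 0.0, -157.0]
force: [1.5, -1.0, -0.2]
opening: 0.0638
gripper_force: 0.0
```

```bash
python3 -c "
from h import *
go(.441,-.124,.075,-157.1)"
```

```text
t [-29.7  31.8  35.9] r [-0.    0.01  0.02] yaw -156.99 clk 1.1
```

Emit:
arm_command([
  {"translation": [-30,32,36],"rotation": [0,0,0],"claw": 64},
  {"translation": [-30,32,36],"rotation": [0,0,0],"claw": 64},
  {"translation": [-30,32,36],"rotation": [0,0,0],"claw": 64},
])

```text
clock: 1.4
tool_pos: [0.4405, -0.1248, 0.0742]
orientation: [180.0, -0.2, -156.8]
force: [0.5, -0.3, 0.5]
opening: 0.0642
gripper_force: 0.0
```

```bash
python3 -c "
from h import *
go(.441,-.124,.024,-157.1)
p,d=ctrl.snapshot('top'); cv2.imwrite('pics/t1.png',cv2.resize(p[200:350,250:450,::-1],None,fx=4,fy=4))
"
```

```text
t [-0.9  0.5 50.2] r [ 0.01 -0.03  0.05] yaw -156.84 clk 1.4
```

View pics/t1.png

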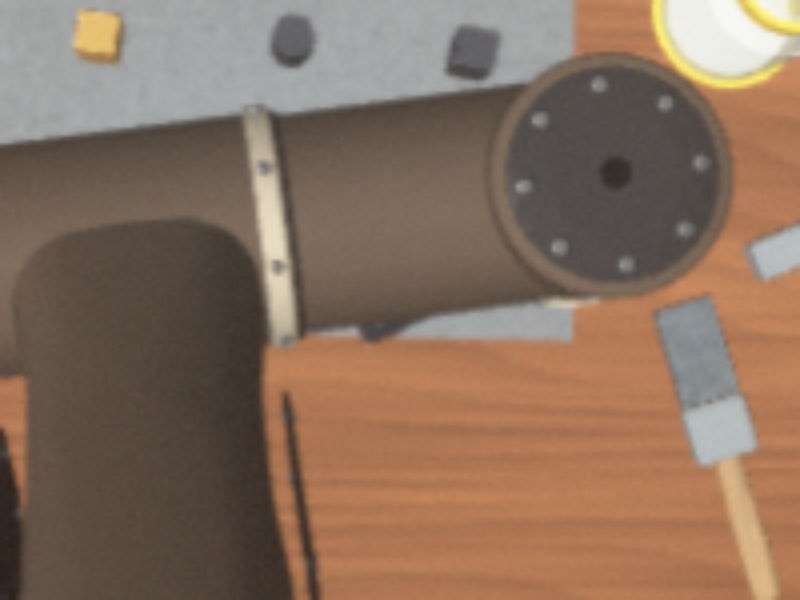

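The arm hides the target (copper square) in the top view, while steel square at crop (472,52), steel round (292,40) and brass square (98,37) are still in place. I'll descend and grip.

Emit:
arm_command([
  {"translation": [-1,0,30],"rotation": [0,0,0],"claw": 64},
  {"translation": [-1,0,50],"rotation": [0,0,0],"claw": 64},
  {"translation": [-1,0,50],"rotation": [0,0,0],"claw": 64},
  {"translation": [-1,0,50],"rotation": [0,0,0],"claw": 15},
  {"translation": [-1,0,50],"rotation": [0,0,0],"claw": 15},
])

```text
clock: 1.95
tool_pos: [0.4427, -0.1259, 0.0265]
orientation: [-180.0, 0.1, -157.0]
force: [0.4, 0.3, -0.2]
opening: 0.0535
gripper_force: 0.0
```

Emit:
arm_command([
  {"translation": [0,0,0],"rotation": [0,0,0],"claw": 15},
  {"translation": [0,0,0],"rotation": [0,0,0],"claw": 15},
  {"translation": [0,0,0],"rotation": [0,0,0],"claw": 15},
  {"translation": [0,0,0],"rotation": [0,0,0],"claw": 15},
])

```text
clock: 2.35
tool_pos: [0.4422, -0.1252, 0.0256]
orientation: [-180.0, 0.0, -157.0]
force: [-0.5, 0.4, 4.5]
opening: 0.026
gripper_force: 29.9
```

Emit:
arm_command([
  {"translation": [0,0,-50],"rotation": [0,0,0],"claw": 15},
  {"translation": [0,0,-100],"rotation": [0,0,0],"claw": 15},
  {"translation": [0,0,-150],"rotation": [0,0,0],"claw": 15},
  {"translation": [0,0,-190],"rotation": [0,0,0],"claw": 15},
  {"translation": [0,0,-190],"rotation": [0,0,0],"claw": 15},
])

```text
clock: 2.85
tool_pos: [0.4447, -0.1253, 0.2207]
orientation: [-179.8, 0.5, -156.9]
force: [0.9, 0.5, -4.3]
opening: 0.0258
gripper_force: 29.9
```

```bash
python3 -c "
from h import *
go(.5845,.3055,.215,-157)"
```

```text
t [-297.2  341.7    7.1] r [-0.04  0.1   0.01] yaw -156.94 clk 2.85
```

Emit:
arm_command([
  {"translation": [-33,38,1],"rotation": [0,0,0],"claw": 15},
  {"translation": [-66,76,2],"rotation": [0,0,0],"claw": 15},
  {"translation": [-98,113,3],"rotation": [0,0,0],"claw": 15},
  {"translation": [-130,150,4],"rotation": [0,0,0],"claw": 15},
  {"translation": [-160,184,5],"rotation": [0,0,0],"claw": 15},
])

```text
clock: 3.35
tool_pos: [0.5167, 0.1087, 0.2088]
orientation: [180.0, -0.1, -157.0]
force: [1.7, 0.2, -3.2]
opening: 0.0258
gripper_force: 29.9
```

Emit:
arm_command([
  {"translation": [-33,38,0],"rotation": [0,0,0],"claw": 15},
  {"translation": [-66,76,0],"rotation": [0,0,0],"claw": 15},
  {"translation": [-98,113,0],"rotation": [0,0,0],"claw": 15},
  {"translation": [-130,150,0],"rotation": [0,0,0],"claw": 15},
  {"translation": [-137,157,0],"rotation": [0,0,0],"claw": 15},
])

```text
clock: 3.85
tool_pos: [0.5821, 0.3091, 0.2071]
orientation: [-180.0, -0.1, -156.8]
force: [-1.8, -0.8, -3.8]
opening: 0.0259
gripper_force: 29.9
```

Emit:
arm_command([
  {"translation": [0,0,0],"rotation": [0,0,0],"claw": 15},
  {"translation": [0,0,0],"rotation": [0,0,0],"claw": 15},
])

```text
clock: 4.05
tool_pos: [0.581, 0.304, 0.2084]
orientation: [-180.0, -0.2, -157.0]
force: [-0.2, -0.4, -3.3]
opening: 0.0258
gripper_force: 29.9
```

```bash
python3 -c "
from h import *
go(.5845,.3055,.18,-157)
p,d=ctrl.snapshot('side'); cv2.imwrite('pics/s1.png',cv2.resize(p[180:380,150:400,::-1],None,fx=3,fy=3))"
```

```text
t [-3.8  0.  28.4] r [-0.01 -0.04  0.  ] yaw -156.99 clk 4.05
```

View pics/s1.png

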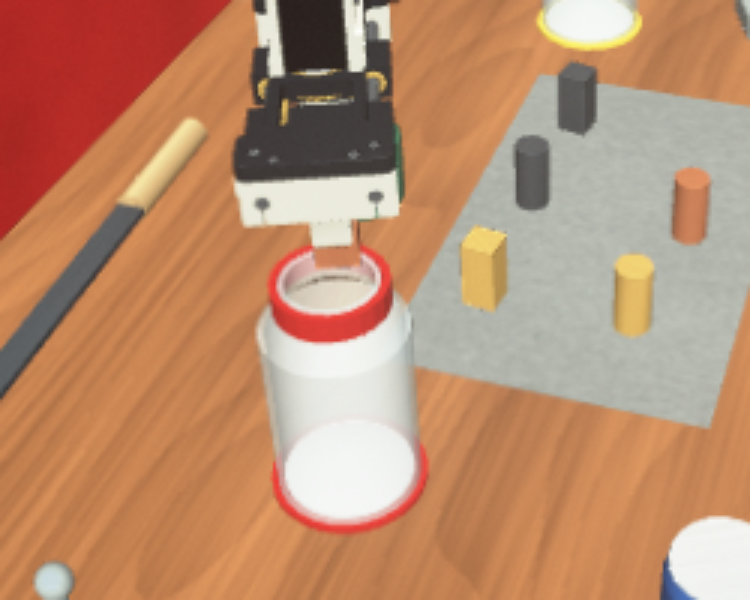

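The copper square hangs at crop (338,250), just above the red mouth centred at crop (333,283). It is aligned, so I'll lower and drop it.

Emit:
arm_command([
  {"translation": [-4,0,14],"rotation": [0,0,0],"claw": 15},
  {"translation": [-4,0,29],"rotation": [0,0,0],"claw": 15},
  {"translation": [-4,0,29],"rotation": [0,0,0],"claw": 15},
  {"translation": [-4,0,29],"rotation": [0,0,0],"claw": 15},
  {"translation": [-4,0,29],"rotation": [0,0,0],"claw": 60},
])

```text
clock: 4.6
tool_pos: [0.5865, 0.3062, 0.1824]
orientation: [180.0, 0.1, -157.0]
force: [-0.8, 0.2, 0.1]
opening: 0.0296
gripper_force: 0.0
```

Emit:
arm_command([
  {"translation": [0,0,0],"rotation": [0,0,0],"claw": 64},
  {"translation": [0,0,0],"rotation": [0,0,0],"claw": 64},
  {"translation": [0,0,0],"rotation": [0,0,0],"claw": 64},
  {"translation": [0,0,-40],"rotation": [0,0,0],"claw": 64},
  {"translation": [0,0,-40],"rotation": [0,0,0],"claw": 64},
])

```text
clock: 5.1
tool_pos: [0.5881, 0.3075, 0.2268]
orientation: [180.0, 0.5, -156.9]
force: [1.3, 0.2, 1.3]
opening: 0.0628
gripper_force: 0.0
```

```bash
python3 -c "
from h import *
go(.557,.114,.12,173)
go(.557,.114,.075,173)
p,d=ctrl.snapshot('side'); cv2.imwrite('pics/s2.png',cv2.resize(p[180:380,150:400,::-1],None,fx=2,fy=2))"
```

```text
t [ 105.3 -165.9  105.8] r [0.03 0.09 6.01] yaw -156.94 clk 5.1
t [ 105.6 -166.   150.8] r [0.03 0.09 6.01] yaw -156.94 clk 5.1
```

View pics/s2.png

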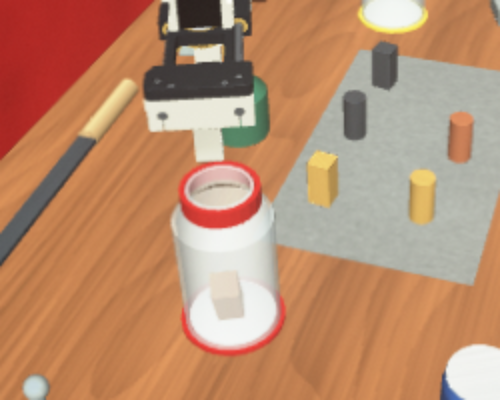

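The copper square lies in the red jar at crop (228,295). Next is the brass square.

Emit:
arm_command([
  {"translation": [26,-41,0],"rotation": [0,0,1.5],"claw": 64},
  {"translation": [53,-83,0],"rotation": [0,0,3],"claw": 64},
  {"translation": [79,-125,15],"rotation": [0,0,4.5],"claw": 64},
  {"translation": [105,-166,40],"rotation": [0,0,6],"claw": 64},
  {"translation": [105,-166,90],"rotation": [0,0,6],"claw": 64},
])

```text
clock: 5.65
tool_pos: [0.5553, 0.1101, 0.1374]
orientation: [179.8, 0.4, 172.6]
force: [2.0, 1.5, -0.5]
opening: 0.064
gripper_force: 0.0
```

Emit:
arm_command([
  {"translation": [0,0,45],"rotation": [0,0,0],"claw": 64},
  {"translation": [0,0,55],"rotation": [0,0,0],"claw": 64},
  {"translation": [0,0,55],"rotation": [0,0,0],"claw": 64},
])

```text
clock: 5.95
tool_pos: [0.5534, 0.1123, 0.0782]
orientation: [-179.9, -0.1, 173.0]
force: [0.0, 0.2, 0.9]
opening: 0.0637
gripper_force: 0.0
```

```bash
python3 -c "
from h import *
go(.557,.114,.024,173)"
```

```text
t [-3.6  2.2 54.2] r [-0.03 -0.03  0.  ] yaw 173.02 clk 5.95
```

Emit:
arm_command([
  {"translation": [-4,2,25],"rotation": [0,0,0],"claw": 64},
  {"translation": [-4,2,54],"rotation": [0,0,0],"claw": 64},
  {"translation": [-4,2,54],"rotation": [0,0,0],"claw": 64},
  {"translation": [-4,2,54],"rotation": [0,0,0],"claw": 15},
  {"translation": [-4,2,54],"rotation": [0,0,0],"claw": 15},
])

```text
clock: 6.45
tool_pos: [0.5597, 0.1152, 0.0276]
orientation: [179.9, 0.2, 173.1]
force: [-0.1, -0.7, 0.1]
opening: 0.0535
gripper_force: 0.0
```

Emit:
arm_command([
  {"translation": [0,0,0],"rotation": [0,0,0],"claw": 15},
  {"translation": [0,0,0],"rotation": [0,0,0],"claw": 15},
  {"translation": [0,0,0],"rotation": [0,0,0],"claw": 15},
  {"translation": [0,0,0],"rotation": [0,0,0],"claw": 15},
])

```text
clock: 6.85
tool_pos: [0.5585, 0.1144, 0.0258]
orientation: [180.0, 0.0, 173.0]
force: [-0.1, 0.4, 3.3]
opening: 0.0257
gripper_force: 30.0
```

Emit:
arm_command([
  {"translation": [0,0,-50],"rotation": [0,0,0],"claw": 15},
  {"translation": [0,0,-100],"rotation": [0,0,0],"claw": 15},
  {"translation": [0,0,-150],"rotation": [0,0,0],"claw": 15},
  {"translation": [0,0,-190],"rotation": [0,0,0],"claw": 15},
  {"translation": [0,0,-190],"rotation": [0,0,0],"claw": 15},
])

```text
clock: 7.35
tool_pos: [0.5609, 0.1151, 0.2215]
orientation: [179.7, 0.5, 173.0]
force: [1.4, -0.1, -4.0]
opening: 0.0256
gripper_force: 30.0
```

```bash
python3 -c "
from h import *
go(.590,-.3033,.212,173)"
```

```text
t [ -79.5 -411.9    8.2] r [0.06 0.1  0.01] yaw 173.04 clk 7.35
```

Emit:
arm_command([
  {"translation": [-9,-48,1],"rotation": [0,0,0],"claw": 15},
  {"translation": [-18,-96,2],"rotation": [0,0,0],"claw": 15},
  {"translation": [-28,-144,3],"rotation": [0,0,0],"claw": 15},
  {"translation": [-37,-192,4],"rotation": [0,0,0],"claw": 15},
  {"translation": [-46,-240,4],"rotation": [0,0,0],"claw": 15},
])

```text
clock: 7.85
tool_pos: [0.5735, -0.1312, 0.2096]
orientation: [180.0, -0.1, 173.0]
force: [1.7, 0.6, -3.3]
opening: 0.0259
gripper_force: 30.0
```

Emit:
arm_command([
  {"translation": [-9,-48,0],"rotation": [0,0,0],"claw": 15},
  {"translation": [-18,-96,0],"rotation": [0,0,0],"claw": 15},
  {"translation": [-27,-144,0],"rotation": [0,0,0],"claw": 15},
  {"translation": [-33,-172,0],"rotation": [0,0,0],"claw": 15},
  {"translation": [-33,-172,0],"rotation": [0,0,0],"claw": 15},
])

```text
clock: 8.35
tool_pos: [0.5851, -0.3078, 0.2085]
orientation: [180.0, -0.2, 172.8]
force: [-1.3, 0.7, -3.0]
opening: 0.0258
gripper_force: 30.0
```

Emit:
arm_command([
  {"translation": [0,0,0],"rotation": [0,0,0],"claw": 15},
  {"translation": [0,0,0],"rotation": [0,0,0],"claw": 15},
])

```text
clock: 8.55
tool_pos: [0.5859, -0.3035, 0.2102]
orientation: [180.0, -0.1, 173.0]
force: [0.6, 0.6, -3.6]
opening: 0.0259
gripper_force: 30.0
```

```bash
python3 -c "
from h import *
go(.590,-.3033,.18,173)
p,d=ctrl.snapshot('side'); cv2.imwrite('pics/s3.png',cv2.resize(p[80:240,250:450,::-1],None,fx=3,fy=3))"
```

```text
t [-4.   0.7 30.2] r [ 0.01 -0.02  0.  ] yaw 173.01 clk 8.55
```

View pics/s3.png

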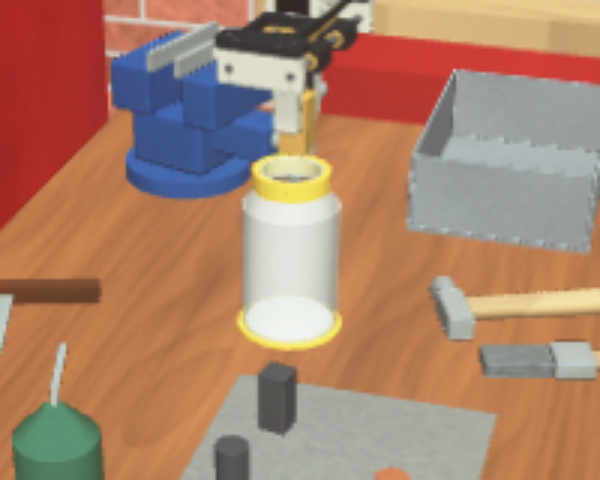

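The brass square hangs at crop (297,120), over the yellow mouth at crop (291,168). The 4 mm correction in x lines them up.

Emit:
arm_command([
  {"translation": [-5,1,14],"rotation": [0,0,0],"claw": 15},
  {"translation": [-5,1,30],"rotation": [0,0,0],"claw": 15},
  {"translation": [-5,1,30],"rotation": [0,0,0],"claw": 15},
  {"translation": [-5,1,30],"rotation": [0,0,0],"claw": 15},
  {"translation": [-5,1,30],"rotation": [0,0,0],"claw": 60},
])

```text
clock: 9.1
tool_pos: [0.5924, -0.304, 0.1824]
orientation: [-180.0, 0.1, 173.1]
force: [1.0, 0.2, 0.4]
opening: 0.0297
gripper_force: 0.0
```

Emit:
arm_command([
  {"translation": [0,0,0],"rotation": [0,0,0],"claw": 64},
  {"translation": [0,0,0],"rotation": [0,0,0],"claw": 64},
  {"translation": [0,0,0],"rotation": [0,0,0],"claw": 64},
  {"translation": [0,0,-40],"rotation": [0,0,0],"claw": 64},
  {"translation": [0,0,-40],"rotation": [0,0,0],"claw": 64},
])

```text
clock: 9.6
tool_pos: [0.5939, -0.3053, 0.2269]
orientation: [-179.8, 0.4, 173.0]
force: [1.1, -0.0, 1.4]
opening: 0.0629
gripper_force: 0.0
```

```bash
python3 -c "
from h import *
go(.428,-.0035,.12,173)
p,d=ctrl.snapshot('side'); cv2.imwrite('pics/s4.png',cv2.resize(p[80:240,250:450,::-1],None,fx=2,fy=2))"
```

```text
t [202.  279.8 104.6] r [-0.03  0.09  0.01] yaw 173.05 clk 9.6
```

View pics/s4.png

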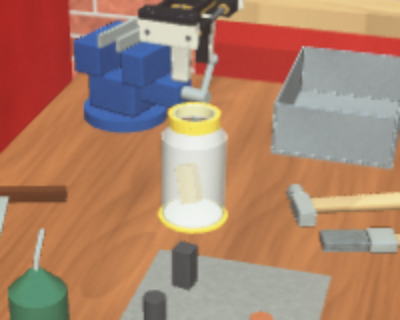

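The brass square is in the yellow jar at crop (188,185). Copper round next.

Emit:
arm_command([
  {"translation": [29,40,0],"rotation": [0,0,0],"claw": 64},
  {"translation": [58,80,0],"rotation": [0,0,0],"claw": 64},
  {"translation": [87,120,0],"rotation": [0,0,0],"claw": 64},
  {"translation": [115,160,10],"rotation": [0,0,0],"claw": 64},
  {"translation": [144,200,20],"rotation": [0,0,0],"claw": 64},
])

```text
clock: 10.15
tool_pos: [0.4722, -0.087, 0.2013]
orientation: [180.0, 0.1, 173.0]
force: [0.6, 0.9, 0.3]
opening: 0.0641
gripper_force: 0.0
```

Emit:
arm_command([
  {"translation": [28,38,15],"rotation": [0,0,0],"claw": 64},
  {"translation": [58,80,30],"rotation": [0,0,0],"claw": 64},
  {"translation": [58,80,75],"rotation": [0,0,0],"claw": 64},
  {"translation": [58,80,115],"rotation": [0,0,0],"claw": 64},
  {"translation": [58,80,115],"rotation": [0,0,0],"claw": 64},
])

```text
clock: 10.65
tool_pos: [0.4218, -0.0025, 0.0828]
orientation: [-179.8, -0.4, 173.0]
force: [-0.9, -0.9, 0.8]
opening: 0.0638
gripper_force: 0.0
```

```bash
python3 -c "
from h import *
go(.428,-.0035,.024,173)"
```

```text
t [-6.7  0.  58.8] r [-0.04 -0.08  0.01] yaw 173.04 clk 10.65
```

Emit:
arm_command([
  {"translation": [-4,0,25],"rotation": [0,0,0],"claw": 64},
  {"translation": [-4,0,56],"rotation": [0,0,0],"claw": 64},
  {"translation": [-4,0,56],"rotation": [0,0,0],"claw": 64},
  {"translation": [-4,0,56],"rotation": [0,0,0],"claw": 64},
])

```text
clock: 11.05
tool_pos: [0.4299, -0.0025, 0.0316]
orientation: [-180.0, -0.0, 173.0]
force: [0.2, 0.5, 1.0]
opening: 0.0639
gripper_force: 0.0
```

Emit:
arm_command([
  {"translation": [0,0,0],"rotation": [0,0,0],"claw": 15},
  {"translation": [0,0,0],"rotation": [0,0,0],"claw": 15},
  {"translation": [0,0,0],"rotation": [0,0,0],"claw": 15},
  {"translation": [0,0,0],"rotation": [0,0,0],"claw": 15},
  {"translation": [0,0,0],"rotation": [0,0,0],"claw": 15},
])

```text
clock: 11.55
tool_pos: [0.4294, -0.0022, 0.0307]
orientation: [180.0, 0.0, 173.0]
force: [0.7, -2.6, 2.0]
opening: 0.0292
gripper_force: 1.0
```

Emit:
arm_command([
  {"translation": [0,0,0],"rotation": [0,0,0],"claw": 15},
  {"translation": [0,0,-45],"rotation": [0,0,0],"claw": 15},
  {"translation": [0,0,-90],"rotation": [0,0,0],"claw": 15},
  {"translation": [0,0,-140],"rotation": [0,0,0],"claw": 15},
  {"translation": [0,0,-190],"rotation": [0,0,0],"claw": 15},
])

```text
clock: 12.05
tool_pos: [0.4282, -0.0025, 0.2219]
orientation: [-180.0, -0.1, 173.0]
force: [1.9, 0.3, -2.6]
opening: 0.0274
gripper_force: 29.9
```

```bash
python3 -c "
from h import *
go(.5845,.3055,.212,173)"
```

```text
t [-117.6  324.8    9.7] r [-0.   -0.01  0.  ] yaw 173.0 clk 12.05
```

Emit:
arm_command([
  {"translation": [-17,46,0],"rotation": [0,0,0],"claw": 15},
  {"translation": [-33,92,0],"rotation": [0,0,0],"claw": 15},
  {"translation": [-50,138,0],"rotation": [0,0,0],"claw": 15},
  {"translation": [-67,184,0],"rotation": [0,0,0],"claw": 15},
  {"translation": [-83,230,0],"rotation": [0,0,0],"claw": 15},
])

```text
clock: 12.55
tool_pos: [0.5398, 0.2176, 0.2196]
orientation: [-180.0, -0.1, 173.0]
force: [0.7, -0.3, -2.8]
opening: 0.0276
gripper_force: 29.9
```

Emit:
arm_command([
  {"translation": [-17,46,0],"rotation": [0,0,0],"claw": 15},
  {"translation": [-35,90,0],"rotation": [0,0,0],"claw": 15},
  {"translation": [-35,95,0],"rotation": [0,0,0],"claw": 15},
  {"translation": [-35,95,0],"rotation": [0,0,0],"claw": 15},
  {"translation": [-35,95,0],"rotation": [0,0,0],"claw": 15},
])

```text
clock: 13.05
tool_pos: [0.5852, 0.3053, 0.2195]
orientation: [-179.9, -0.1, 173.0]
force: [-0.2, -0.3, -2.7]
opening: 0.0278
gripper_force: 29.9
```

```bash
python3 -c "
from h import *
go(.5845,.3055,.18,173)
p,d=ctrl.snapshot('side'); cv2.imwrite('pics/s5.png',cv2.resize(p[180:380,150:400,::-1],None,fx=3,fy=3))"
```

```text
t [ 0.7  0.2 39.5] r [-0.02 -0.02  0.  ] yaw 173.01 clk 13.05
```

View pics/s5.png

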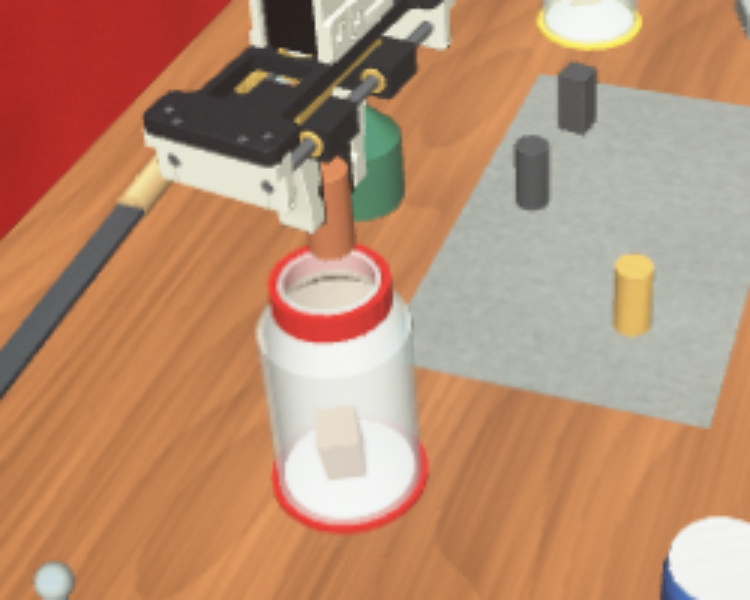

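The copper round hangs with its bottom at crop (333,250), over the mouth at crop (331,283), and the copper square lies below at (340,443). I'll drop it.

Emit:
arm_command([
  {"translation": [0,0,20],"rotation": [0,0,0],"claw": 15},
  {"translation": [0,0,39],"rotation": [0,0,0],"claw": 15},
  {"translation": [0,0,39],"rotation": [0,0,0],"claw": 15},
  {"translation": [0,0,39],"rotation": [0,0,0],"claw": 15},
  {"translation": [0,0,39],"rotation": [0,0,0],"claw": 60},
])

```text
clock: 13.6
tool_pos: [0.5868, 0.3059, 0.1833]
orientation: [179.9, 0.1, 173.0]
force: [-0.2, -0.5, 1.4]
opening: 0.0311
gripper_force: 0.0
```

Emit:
arm_command([
  {"translation": [0,0,0],"rotation": [0,0,0],"claw": 64},
  {"translation": [0,0,0],"rotation": [0,0,0],"claw": 64},
  {"translation": [0,0,0],"rotation": [0,0,0],"claw": 64},
  {"translation": [0,0,-40],"rotation": [0,0,0],"claw": 64},
  {"translation": [0,0,-40],"rotation": [0,0,0],"claw": 64},
])

```text
clock: 14.1
tool_pos: [0.5884, 0.3072, 0.2269]
orientation: [179.7, 0.4, 173.1]
force: [0.0, -0.2, 1.1]
opening: 0.0629
gripper_force: 0.0
```

```bash
python3 -c "
from h import *
go(.4451,.112,.12,173)
p,d=ctrl.snapshot('side'); cv2.imwrite('pics/s6.png',cv2.resize(p[180:380,150:400,::-1],None,fx=2,fy=2))"
```

```text
t [ 119.3 -211.5  105.2] r [0.05 0.07 0.01] yaw 173.06 clk 14.1
```

View pics/s6.png

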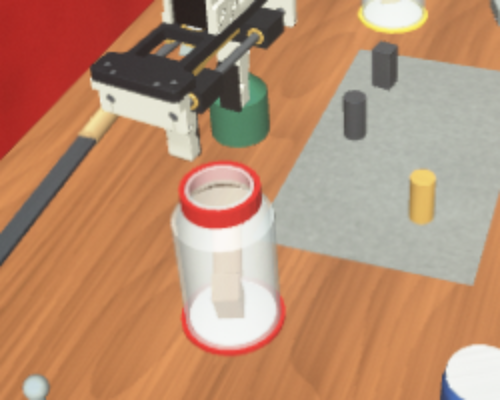

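Both copper pieces are in the red jar, at crop (228,265) and (228,298). Brass round at (422,195) is next.

Emit:
arm_command([
  {"translation": [24,-42,0],"rotation": [0,0,0],"claw": 64},
  {"translation": [48,-85,0],"rotation": [0,0,0],"claw": 64},
  {"translation": [72,-127,0],"rotation": [0,0,0],"claw": 64},
  {"translation": [96,-170,10],"rotation": [0,0,0],"claw": 64},
  {"translation": [117,-211,20],"rotation": [0,0,0],"claw": 64},
])

```text
clock: 14.65
tool_pos: [0.4427, 0.1093, 0.201]
orientation: [180.0, 0.0, 173.0]
force: [0.9, -0.2, -0.6]
opening: 0.0643
gripper_force: 0.0
```

Emit:
arm_command([
  {"translation": [0,0,45],"rotation": [0,0,0],"claw": 64},
  {"translation": [0,0,90],"rotation": [0,0,0],"claw": 64},
  {"translation": [0,0,122],"rotation": [0,0,0],"claw": 64},
  {"translation": [0,0,122],"rotation": [0,0,0],"claw": 64},
  {"translation": [0,0,122],"rotation": [0,0,0],"claw": 64},
])

```text
clock: 15.15
tool_pos: [0.4444, 0.1108, 0.0797]
orientation: [-179.9, -0.0, 173.0]
force: [0.2, -0.4, 1.0]
opening: 0.0642
gripper_force: 0.0
```

```bash
python3 -c "
from h import *
go(.4451,.112,.026,173)"
```

```text
t [-0.6  1.4 53.7] r [-0.01 -0.01  0.01] yaw 173.04 clk 15.15
```

Emit:
arm_command([
  {"translation": [-1,1,25],"rotation": [0,0,0],"claw": 64},
  {"translation": [-1,1,54],"rotation": [0,0,0],"claw": 64},
  {"translation": [-1,1,54],"rotation": [0,0,0],"claw": 64},
  {"translation": [-1,1,54],"rotation": [0,0,0],"claw": 64},
])

```text
clock: 15.55
tool_pos: [0.4462, 0.1122, 0.0268]
orientation: [180.0, 0.1, 173.0]
force: [-0.1, 0.7, 0.6]
opening: 0.0641
gripper_force: 0.0
```

Emit:
arm_command([
  {"translation": [0,0,0],"rotation": [0,0,0],"claw": 15},
  {"translation": [0,0,0],"rotation": [0,0,0],"claw": 15},
  {"translation": [0,0,0],"rotation": [0,0,0],"claw": 15},
  {"translation": [0,0,0],"rotation": [0,0,0],"claw": 15},
  {"translation": [0,0,0],"rotation": [0,0,0],"claw": 15},
])

```text
clock: 16.05
tool_pos: [0.4454, 0.1117, 0.0256]
orientation: [180.0, 0.0, 173.0]
force: [0.3, 0.6, -0.1]
opening: 0.0296
gripper_force: 1.3
```

Emit:
arm_command([
  {"translation": [0,0,0],"rotation": [0,0,0],"claw": 15},
  {"translation": [0,0,-45],"rotation": [0,0,0],"claw": 15},
  {"translation": [0,0,-90],"rotation": [0,0,0],"claw": 15},
  {"translation": [0,0,-140],"rotation": [0,0,0],"claw": 15},
  {"translation": [0,0,-190],"rotation": [0,0,0],"claw": 15},
])

```text
clock: 16.55
tool_pos: [0.4441, 0.111, 0.2166]
orientation: [-179.9, -0.1, 173.0]
force: [1.8, 1.5, -4.1]
opening: 0.027
gripper_force: 30.0
```

```bash
python3 -c "
from h import *
go(.590,-.3033,.215,173)"
```

```text
t [-195.3 -393.4    1.6] r [-0.01 -0.02 -0.  ] yaw 172.99 clk 16.55
```

Emit:
arm_command([
  {"translation": [-21,-43,0],"rotation": [0,0,0],"claw": 15},
  {"translation": [-43,-86,0],"rotation": [0,0,0],"claw": 15},
  {"translation": [-64,-129,0],"rotation": [0,0,0],"claw": 15},
  {"translation": [-85,-172,0],"rotation": [0,0,0],"claw": 15},
  {"translation": [-107,-215,0],"rotation": [0,0,0],"claw": 15},
])

```text
clock: 17.05
tool_pos: [0.5248, -0.1166, 0.2146]
orientation: [180.0, -0.1, 173.0]
force: [1.3, 0.6, -2.3]
opening: 0.0275
gripper_force: 30.0
```

Emit:
arm_command([
  {"translation": [-22,-43,0],"rotation": [0,0,0],"claw": 15},
  {"translation": [-44,-86,0],"rotation": [0,0,0],"claw": 15},
  {"translation": [-66,-130,0],"rotation": [0,0,0],"claw": 15},
  {"translation": [-89,-178,0],"rotation": [0,0,0],"claw": 15},
  {"translation": [-89,-178,0],"rotation": [0,0,0],"claw": 15},
])

```text
clock: 17.55
tool_pos: [0.5919, -0.3071, 0.2125]
orientation: [-180.0, -0.2, 172.8]
force: [-0.3, 1.0, -5.4]
opening: 0.0273
gripper_force: 30.0
```

Emit:
arm_command([
  {"translation": [0,0,0],"rotation": [0,0,0],"claw": 15},
  {"translation": [0,0,0],"rotation": [0,0,0],"claw": 15},
])

```text
clock: 17.75
tool_pos: [0.5911, -0.3016, 0.2143]
orientation: [180.0, -0.1, 173.0]
force: [-0.4, -0.3, -3.4]
opening: 0.0274
gripper_force: 30.0
```

```bash
python3 -c "
from h import *
go(.590,-.3033,.18,173)
p,d=ctrl.snapshot('side'); cv2.imwrite('pics/s7.png',cv2.resize(p[80:380,200:450,::-1],None,fx=2,fy=2))"
```

```text
t [ 0.8 -1.8 34.3] r [ 0.01 -0.02 -0.  ] yaw 172.99 clk 17.75
```

View pics/s7.png

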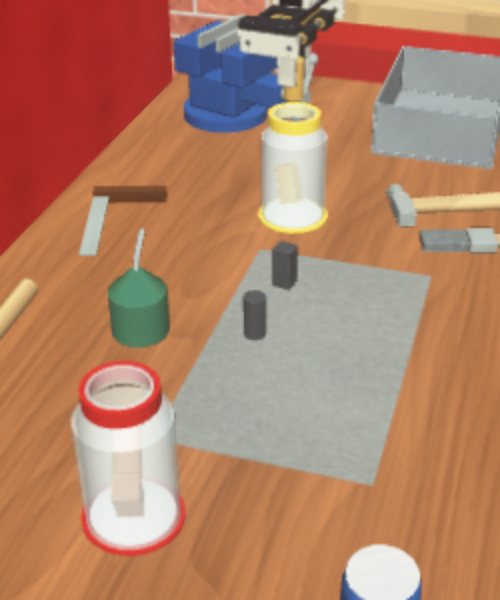

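The brass round hangs at crop (295,82), over the yellow mouth at (295,115). Both steel pieces are standing, and the copper is in the red jar at (127,480).

Emit:
arm_command([
  {"translation": [1,-2,18],"rotation": [0,0,0],"claw": 15},
  {"translation": [1,-2,34],"rotation": [0,0,0],"claw": 15},
  {"translation": [1,-2,34],"rotation": [0,0,0],"claw": 15},
  {"translation": [1,-2,34],"rotation": [0,0,0],"claw": 15},
  {"translation": [1,-2,34],"rotation": [0,0,0],"claw": 60},
])

```text
clock: 18.3
tool_pos: [0.5917, -0.3039, 0.1832]
orientation: [-180.0, 0.1, 173.1]
force: [0.8, 0.0, 0.4]
opening: 0.0313
gripper_force: 0.0
```

Emit:
arm_command([
  {"translation": [0,0,0],"rotation": [0,0,0],"claw": 64},
  {"translation": [0,0,0],"rotation": [0,0,0],"claw": 64},
  {"translation": [0,0,0],"rotation": [0,0,0],"claw": 64},
  {"translation": [0,0,-50],"rotation": [0,0,0],"claw": 64},
  {"translation": [0,0,-90],"rotation": [0,0,0],"claw": 64},
])

```text
clock: 18.8
tool_pos: [0.5905, -0.3044, 0.2727]
orientation: [-180.0, -0.1, 173.0]
force: [0.4, 0.0, 0.6]
opening: 0.0633
gripper_force: 0.0
```

Emit:
arm_command([
  {"translation": [35,35,0],"rotation": [0,0,0],"claw": 64},
  {"translation": [70,70,0],"rotation": [0,0,0],"claw": 64},
  {"translation": [105,105,0],"rotation": [0,0,0],"claw": 64},
  {"translation": [140,140,0],"rotation": [0,0,0],"claw": 64},
  {"translation": [140,140,0],"rotation": [0,0,0],"claw": 64},
])

```text
clock: 19.3
tool_pos: [0.4658, -0.1454, 0.2726]
orientation: [179.9, 0.1, 173.2]
force: [0.7, -0.3, 1.4]
opening: 0.064
gripper_force: 0.0
```

Emit:
arm_command([
  {"translation": [0,0,0],"rotation": [0,0,0],"claw": 64},
  {"translation": [0,0,0],"rotation": [0,0,0],"claw": 64},
  {"translation": [0,0,0],"rotation": [0,0,0],"claw": 64},
  {"translation": [0,0,0],"rotation": [0,0,0],"claw": 64},
  {"translation": [0,0,0],"rotation": [0,0,0],"claw": 64},
])

```text
clock: 19.8
tool_pos: [0.469, -0.1487, 0.2708]
orientation: [-180.0, -0.1, 172.9]
force: [0.7, -0.3, -0.4]
opening: 0.0642
gripper_force: 0.0
```

Emit:
arm_command([
  {"translation": [0,0,0],"rotation": [0,0,0],"claw": 64},
  {"translation": [0,0,0],"rotation": [0,0,0],"claw": 64},
  {"translation": [0,0,0],"rotation": [0,0,0],"claw": 64},
  {"translation": [0,0,0],"rotation": [0,0,0],"claw": 64},
  {"translation": [0,0,0],"rotation": [0,0,0],"claw": 64},
])

```text
clock: 20.3
tool_pos: [0.4688, -0.1481, 0.2714]
orientation: [180.0, 0.0, 173.0]
force: [-0.5, 0.3, 0.5]
opening: 0.0637
gripper_force: 0.0
```

```bash
python3 -c "
from h import *
p,d=ctrl.snapshot('side'); q,d=ctrl.snapshot('top')
a=cv2.resize(p[100:370,220:400,::-1],(400,600)); b=cv2.resize(q[150:230,160:240,::-1],(400,300)); c=cv2.resize(q[150:230,400:480,::-1],(400,300))
cv2.imwrite('pics/end.png',np.hstack([a,np.vstack([b,c])]))"
```

```text
(no output)
```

View pics/end.png

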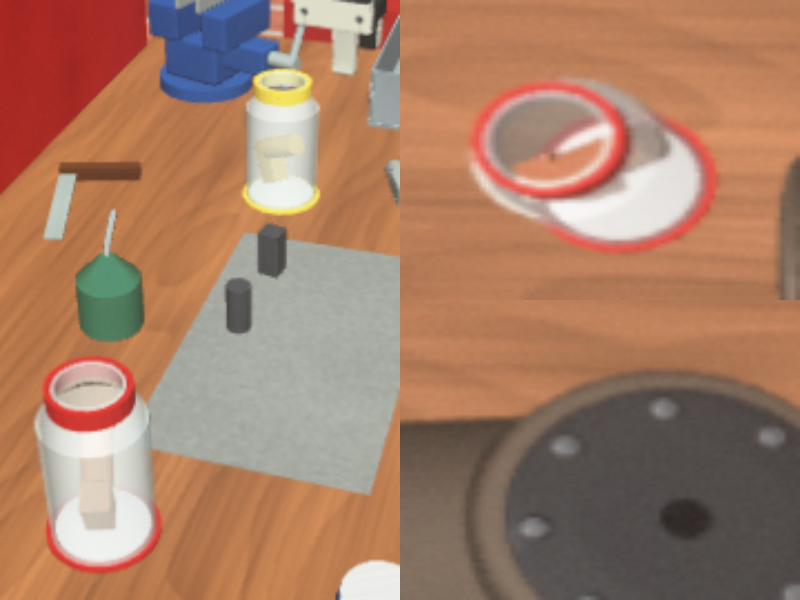

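The brass round lies across the brass square in the yellow jar, at crop (281,145). I'll check its height and whether everything is at rest.

Emit:
arm_command([
  {"translation": [0,0,0],"rotation": [0,0,0],"claw": 64},
  {"translation": [0,0,0],"rotation": [0,0,0],"claw": 64},
  {"translation": [0,0,0],"rotation": [0,0,0],"claw": 64},
  {"translation": [0,0,0],"rotation": [0,0,0],"claw": 64},
  {"translation": [0,0,0],"rotation": [0,0,0],"claw": 64},
])

```text
clock: 20.9
tool_pos: [0.4688, -0.1482, 0.2713]
orientation: [180.0, 0.0, 173.0]
force: [0.5, -0.2, 0.7]
opening: 0.0637
gripper_force: 0.0
```

```bash
python3 -c "
from h import *
o,d=rays('side',[(346,165)]); d=d[0]
n=d[:2]/np.hypot(*d[:2]); 
for off in(-.03,0,.03):
    t=((np.array([.59,-.303])-o[:2])@n+off)/(d[:2]@n); print(off,(o+t*d).round(3))
a,_=ctrl.snapshot('side')
import time
for i in range(6): b,_=ctrl.snapshot('side')
D=cv2.absdiff(a,b).max(2); print(D[120:200,325:370].max(),D[260:360,235:295].max(),D[200:380,400:].max())
cv2.imwrite('pics/y.png',cv2.resize(b[120:205,310:380,::-1],None,fx=7,fy=7,interpolation=2))"
```

```text
-0.03 [ 0.584 -0.273  0.091]
0 [ 0.592 -0.302  0.076]
0.03 [ 0.6   -0.332  0.06 ]
6 4 8
```

View pics/y.png

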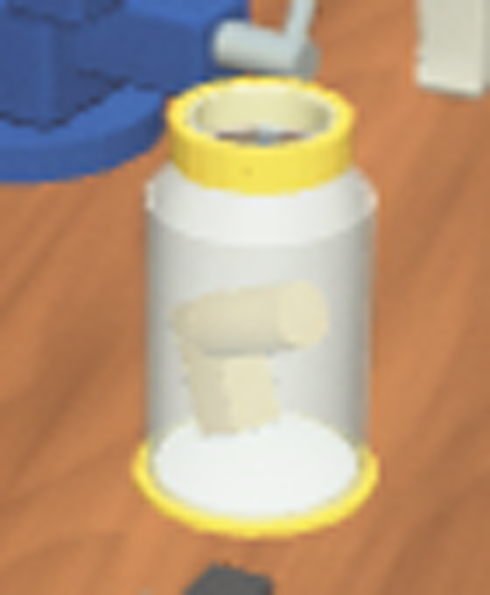

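The brass round is at rest at about 0.08 m, so more than 50 mm below the rim, and the frames show nothing moving. I'll hand in.

```bash
python3 -c "
from plant import ctrl
print(ctrl.close_job())"
```

```text
the job is handed in; nothing more can be done
None
```

I handed the job in at about 21 s: the last pictures show both brass pieces at rest in the yellow-collared jar, both copper pieces in the red-collared jar and both steel pieces still standing; the hand-in returned no verdict.

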